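# Roll the tube-post carrier onto the reader strip

### The job

A loaded tube-post carrier lies on its side at one end of the rubber mat. Roll it along the mat with the fingertips on its top, never pushing its side and never gripping or lifting it, and leave it at rest centred over the white reader strip across the middle of the mat, lying along the strip. Leave everything else where it stands.

Things in the scene. Friction and masses are not known exactly. Their poses are not given: they have to be found in the camera images.
- carrier: Tube-post carrier: plain grey cylinder, 80 mm diameter, 160 mm long, 0.3-0.6 kg, on its side. Origin at its centre, 46 mm above the work surface (top at 86 mm). x = cylinder axis, within 0.05 rad of the strip's at the start; y, z turn as it rolls. Starts 120-160 mm from the strip, either side. Slight rolling resistance: stays if left at rest. Tips sticking to its top move twice as far as its centre.
- mat: Fixed level rubber mat, 220 mm (x) by 460 mm (y), 6 mm thick; origin at the centre of its underside, on the work surface. The carrier rolls along its y. The white reader strip, flush, 36 mm wide, runs along x across its middle. The reader box, white, 50 x 100 mm, 45 mm high, is fixed at the far edge, its centre 140 mm along +x.
- reader (a point): The middle of the white reader strip, on the mat's top face (6 mm above the work surface): the carrier's centre should end straight above it. Axes as the mat's.
- jar: Lidded jar, 56 mm in diameter and 75 mm high, standing on the mat at the end opposite the carrier, 120 to 160 mm from the reader strip. Origin at the centre of its underside. To be left alone.
- vial: Small amber bottle, 32 mm in diameter and 60 mm high, standing beyond the mat's far edge. Origin at the centre of its underside. To be left alone.
- spool: White plastic spool, 64 mm in diameter and 30 mm high, standing beyond the mat's far edge. Origin at the centre of its underside. To be left alone.
- cap: Flat white screw cap, 48 mm in diameter and 14 mm high, on the robot's side of the mat. Origin at the centre of its underside. To be left alone.
- block: Aluminium block 40 x 90 mm and 25 mm high, on the robot's side of the mat. Origin at the centre of its underside. To be left alone.
- alcohol: Tall white bottle, 68 mm in diameter and 140 mm high, left of the mat. Origin at the centre of its underside. To be left alone.
- beaker: Steel beaker, 70 mm in diameter and 90 mm high, right of the mat. Origin at the centre of its underside. To be left alone.

How it is judged:
On the way:
1. the carrier has turned over: it has rolled by more than 2 rad (about 115 degrees) from how it lay (angle between carrier's own z axis and vertical above 2 rad).
At the end, for the whole second after the job is handed in: The carrier lies at rest on the mat, its centre within 14 mm of the strip's centre line across the strip and within 30 mm of its middle along the strip, its axis within 0.2 rad of the strip's direction (y of carrier in the frame of reader between -0.014 and 0.014 m and x of carrier in the frame of reader between -0.03 and 0.03 m and z of carrier in the frame of reader between 0.036 and 0.044 m and angle between the x axis of carrier and the x axis of mat, either way round below 0.2 rad and linear speed of carrier below 0.01 m/s and angular speed of carrier below 0.2 rad/s); the robot touches nothing.
It fails at once if the carrier is lifted more than 12 mm (height (world z) of carrier above 0.058 m).
It fails at once if the carrier falls off the mat (height (world z) of carrier below 0.038 m).
It fails at once if the carrier is pushed on its side or gripped: the fingers touch it with the grasp point (between the finger pads) lower than 80 mm above the work surface (the carrier's top is at 86 mm) (contact force between the fingers and carrier above 1 N and height (world z) of the grasp point below 0.08 m).
It fails at once if anything else that stands loose is moved by more than 15 mm or tipped (jar, vial, spool, cap, block, bottle, beaker) (distance of any of jar, vial, spool, cap, block, alcohol, beaker from where it was at the start of the episode above 0.015 m or angle between any of jar, vial, spool, cap, block, alcohol, beaker's own z axis and vertical above 0.3 rad).
It also fails if it takes over 51 s, if anything falls off the work surface, if the arm or the gripper's body presses on something with over 40 N, if the wrist force passes 120 N, or if a joint passes its speed limit or range.

### The arm

A 7-joint arm with a two-finger parallel gripper is mounted at the origin on the work surface. World frame = base frame: x ahead of the robot, y to its left, z up, the work surface at z = 0. Lengths are in m, angles in rad, forces in N, time in s.
With the tool pointing down it reaches from about 0.425 to 0.925 m from the base axis. Payload 6.8 kg.
Tool frame: the origin (TCP) lies on the mounting face of the last link; the fingertips stand 173 mm ahead of it and the grasp point (between the pads) lies 155 mm ahead of it; z points along the fingers, y is the line along which they close (so a half turn about z gives the same grasp; the last joint's range is limited). The gripper opens to 85 mm and grips with 20 to 120 N. Pads are 22 mm wide; open, the fingers measure 114 mm over their backs; the gripper's body (76 mm by 85 mm) begins 54 mm behind the grasp point. The pads swing forward as they close: fully open they stand 13 mm farther back than shut.
Start: joints at [1.175, 0.477, 0.022, 1.555, -0.011, 1.109, -0.083], TCP at [0.192, -0.647, 0.405] pointing down, gripper open.
Joint ranges: [-2.96, 2.96], [-0.34, 2.1], [-1.41, 1.46], [0.24, 2.44], [-1.37, 4.51], [0.17, 1.92], [-2.96, 2.96]. Speed limits (rad/s): [2.39, 2.39, 3.14, 3.14, 3.14, 3.14, 3.14].

### API

Orientations are given as a rotation vector (axis times angle).
In Python, from bench import r gives the robot as it stands.
- The arm moves only by the tool arm_command, never from a script. Its argument "plan" is a list of rows, each an object of numbers: "claw": the closure, from 0 (fully open) to 1 (shut); "tx", "ty", "tz": the shift along the tool's x, y, z in m; "ax", "ay", "az": the turn, a rotation vector about the tool's x, y, z in degrees. A call has exactly 10 rows; each row shifts and turns the commanded pose from where the row before left it, along the tool's axes as they then stand; what a row does not reach is not made up. A row lasts 1/12 s, in which the tool goes at most 41.7 mm and 7.16 degrees, less where a joint would pass 70% of its speed; a pose out of reach is approached as far as the arm can. A call is refused whole if a number of a shift passes 0.0417 or a number of a turn 7.16, either way. A call with a gripper value outside its range is refused whole. The fingers move at their own pace and stop on an object; "squeeze" is the grip in N (left out, the last holds). Time passes only in rows, so rows that do not move let the fingers close, or fill a call up. It gives the time, the measured TCP pose, the force, the opening and the grip force at its end, in the units of the state.
- r.get_obs(): the state, without advancing time (a new reading comes with each control period).
- r.grab_frame(name): name is "scene" or "top"; returns the picture (384x512x3 uint8, red, green, blue); there is no depth.
- r.camera_model(name): a dict with "fx", "fy", "cx", "cy" (pixels), "k1" (the pictures are not rectified: a ray, as slopes to the right and down, at radius r is drawn at 1 + k1 r^2 times it, then the intrinsics apply), "position" and "orientation" of the camera in the world. Camera axes: x right, y up, looking along -z (the intrinsics and any distortion apply to the point x, -y, -z); pixel columns grow to the right and rows downward; lengths in m; the calibration is good to about 2 mm. A picture is of the moment at which its call begins. camera_model takes no time and is no camera call.
- r.hand_in(): hands the job in; it is judged then, once.
Trained networks look in the newest picture that a camera, given by its name, has taken for a name from the list of things; names that differ only in an ending like _2 or _b are one class to them, and where a whole thing is asked for, a point or a joint stands for the part that bears it (a point fixed in the world has none). Each returns a list of dicts, best first, with "confidence" (0 to 1); they miss things now and then, are a little off and sometimes report something else, mostly with a low value. They report only what shows in the picture. A call takes as long as a camera call.
- r.boxes_of(target, camera): "location" ([x, y, z] in m, in the coordinates of the camera as it stood for that picture, good to about 4 mm: the middle of the surface that is visible of it).
- r.tip_of(target, camera): "location" ([x, y, z] in m, in the coordinates of the camera as it stood for that picture, good to about 4 mm: a listed point, or the origin of a listed thing).
The state is a dict: "clock": time; "joints": joint angles; "qvel": joint speeds; "tau": joint torques, N m; "tcp_pos": TCP position; "orientation": TCP orientation; "contact_force": force on the tool from outside, world axes, zero at the start; "moment": the same for the moment, N m; "grip_width": finger opening in m; "gripper_force": force on a finger pad.
Only numpy, scipy, OpenCV 4.12 (cv2) and the standard library are available. Lean on these libraries where they do the work, as an engineer would, in place of code of your own. Each camera call takes 0.05 s, during which the arm holds its last target. There are 200 camera calls.

## Working session

There is one attempt and no reset: what is moved stays moved. The work goes in short steps, Python scripts to look and compute and a tool call to move; the robot and the scene stay as the last step left them, time stands still between calls to the robot, and variables do not carry over. Pictures are saved under pics/ and viewed, at most 10 in all, crops included, and the job is handed in when it is done.

Besides the shell and the picture viewer there is one more tool, called after "Request:" by a JSON object that holds its "fn" and its "kwargs". arm_command: Moves the arm, as the interface text tells. Its arguments: {"type":"object","properties":{"plan":{"type":"array","items":{"type":"object","properties":{"claw":{"type":"number"},"tx":{"type":"number"},"ty":{"type":"number"},"tz":{"type":"number"},"ax":{"type":"number"},"ay":{"type":"number"},"az":{"type":"number"}}}},"squeeze":{"type":"number"}},"required":["plan"]}

```bash
mkdir -p pics; cat > h.py <<'E'
from bench import r
import numpy as np, cv2
from scipy.spatial.transform import Rotation as R
def cam(n):
    m=r.camera_model(n); o=np.array(m["orientation"],float)
    M=R.from_rotvec(o).as_matrix() if o.size==3 else (o.reshape(3,3) if o.size==9 else None)
    return m,M,np.array(m["position"])
def find(t,n,f="tip_of"):
    m,M,p=cam(n)
    return [(round(d["confidence"],2),np.round(M@np.array(d["location"])+p,3)) for d in getattr(r,f)(t,n)][:2]
def shot(n,name):
    im=r.grab_frame(n); cv2.imwrite(f"pics/{name}.png",im[:,:,::-1]); return im
def ray(n,u,v,z):
    m,M,p=cam(n)
    K=np.array([[m["fx"],0,m["cx"]],[0,m["fy"],m["cy"]],[0,0,1]])
    q=cv2.undistortPoints(np.array([[[u,v]]],float),K,np.array([m["k1"],0,0,0.]))[0,0]
    d=M@np.array([q[0],-q[1],-1]); return p+d*(z-p[2])/d[2]
E
python3 - <<'E'
from h import *
print(r.camera_model("top"))
for c in("top","scene"):
    shot(c,c+"0")
    for t in("carrier","reader","mat","jar","alcohol","beaker","cap","block","vial","spool"): print(c,t,find(t,c))
s=r.get_obs(); print(s["tcp_pos"],s["orientation"],s["clock"],s["contact_force"])
E
```

```text
{'fx': 366.38568559993763, 'fy': 366.38568559993763, 'cx': 253.7043337588419, 'cy': 192.0386940289115, 'k1': -0.10503341856022604, 'position': array([0.39340021, 0.00848511, 0.98781477]), 'orientation': array([ 0.13004396, -0.1321909 , -1.55797752])}
top carrier [(0.88, array([ 0.527, -0.189,  0.046]))]
top reader [(0.72, array([ 0.56 , -0.061,  0.009])), (0.67, array([ 0.61 , -0.399, -0.001]))]
top mat [(0.75, array([ 0.558, -0.066, -0.002]))]
top jar [(0.66, array([0.582, 0.061, 0.004])), (0.44, array([ 0.525, -0.19 ,  0.044]))]
top alcohol [(0.95, array([0.635, 0.401, 0.   ]))]
top beaker [(0.94, array([ 0.608, -0.401, -0.001]))]
top cap [(0.65, array([ 0.421,  0.016, -0.001]))]
top block [(0.72, array([ 0.559, -0.062,  0.005])), (0.68, array([ 0.373, -0.193,  0.001]))]
top vial [(0.59, array([0.708, 0.022, 0.007]))]
top spool [(0.74, array([ 0.696, -0.223, -0.002])), (0.74, array([ 0.609, -0.402,  0.   ]))]
scene carrier [(0.88, array([ 0.527, -0.191,  0.041])), (0.59, array([0.576, 0.062, 0.002]))]
scene reader [(0.85, array([ 0.558, -0.063,  0.006])), (0.35, array([ 0.417,  0.023, -0.006]))]
scene mat [(0.83, array([ 0.556, -0.064, -0.001])), (0.6, array([ 0.376, -0.194,  0.   ]))]
scene jar [(0.95, array([0.574, 0.057, 0.005]))]
scene alcohol [(0.6, array([0.635, 0.411, 0.003]))]
scene beaker [(0.73, array([ 0.611, -0.405, -0.001]))]
scene cap [(0.54, array([ 0.419,  0.024, -0.004])), (0.5, array([ 0.708,  0.023, -0.002]))]
scene block [(0.52, array([ 0.377, -0.188,  0.   ]))]
scene vial [(0.62, array([ 0.706,  0.027, -0.003]))]
scene spool [(0.77, array([ 0.692, -0.222, -0.002]))]
[ 0.19161999 -0.6472376   0.40470605] [3.10910477e+00 4.50492973e-01 8.63060970e-05] 1.1 [0.26137664 0.21682654 0.06133706]
```

View pics/top0.png

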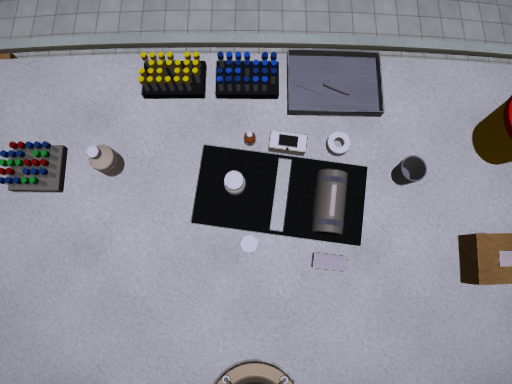

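View pics/scene0.png

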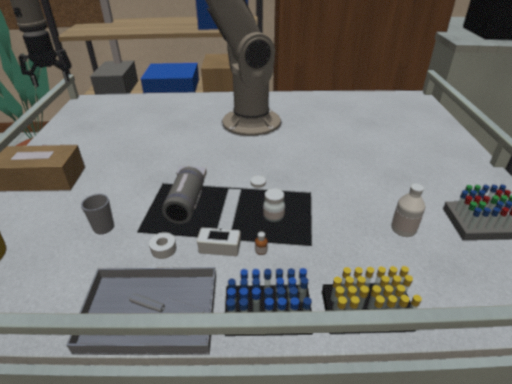

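```bash
python3 - <<'E'
from h import *
im=cv2.imread("pics/top0.png")
c=[ray("top",u,v,.006)[:2] for u,v in((203,147),(367,162),(360,244),(193,226))]
print(np.round(c,3), np.mean(c,0))
for a,b in((0,1),(3,2)): d=c[a]-c[b]; print("yaw",np.arctan2(-d[0],d[1]))
s=[ray("top",u,v,.006)[:2] for u,v in((284.5,160),(278,229))]; d=s[0]-s[1]; print("strip",np.arctan2(d[1],d[0]),np.mean(s,0))
for n in range(3):
  r.grab_frame("top"); r.grab_frame("scene"); print([find(t,q)[:1] for t in("carrier","reader") for q in("top","scene")])
cv2.imwrite("pics/c0.png",cv2.resize(im[135:255,190:370],None,fx=4.4,fy=4.4,interpolation=cv2.INTER_CUBIC))
E
```

```text
[[ 0.685  0.15 ]
 [ 0.647 -0.307]
 [ 0.42  -0.279]
 [ 0.465  0.17 ]] [ 0.55430664 -0.06647722]
yaw -0.08310299654583393
yaw -0.09986237396825803
strip -0.09647450602474796 [ 0.55449573 -0.06724173]
[[(0.88, array([ 0.525, -0.189,  0.046]))], [(0.59, array([ 0.529, -0.19 ,  0.045]))], [(0.8, array([ 0.559, -0.062,  0.009]))], [(0.9, array([ 0.555, -0.066,  0.008]))]]
[[(0.88, array([ 0.528, -0.191,  0.043]))], [(0.71, array([ 0.527, -0.193,  0.044]))], [(0.77, array([ 0.56 , -0.065,  0.009]))], [(0.69, array([ 0.555, -0.061,  0.011]))]]
[[(0.59, array([ 0.526, -0.187,  0.047]))], [(0.87, array([ 0.525, -0.192,  0.047]))], [(0.7, array([ 0.558, -0.063,  0.005]))], [(0.92, array([ 0.556, -0.063,  0.006]))]]
```

View pics/c0.png

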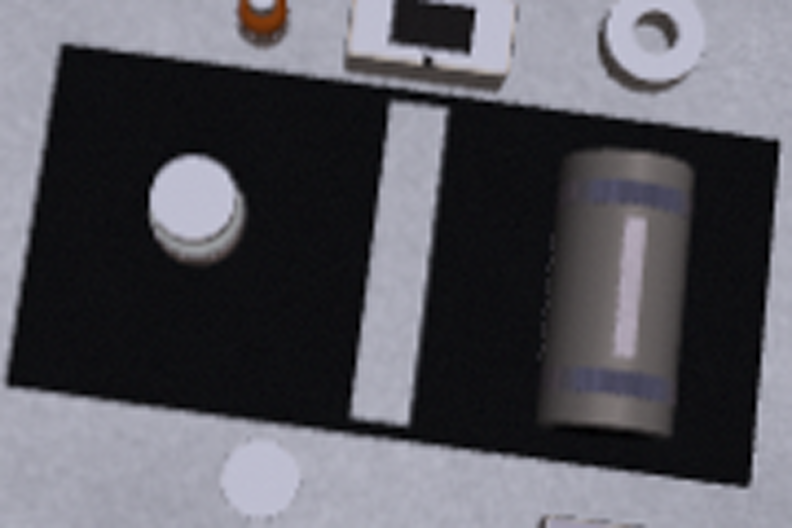

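```bash
python3 - <<'E'
from h import *
p=[ray("top",u,v,.085)[:2] for u,v in((334.3,183.9),(331.4,215.7))]; d=p[0]-p[1]; print("label yaw",np.arctan2(d[1],d[0]),np.mean(p,0))
for z in(.05,.07):
  for (a,b) in (((565,150),(540,425)),((692,165),(670,435))):
    p=[ray("top",190+u/4.4,135+v/4.4,z)[:2] for u,v in(a,b)]; d=p[0]-p[1]; print(z,"edge yaw",np.arctan2(d[1],d[0]),np.mean(p,0))
s=r.get_obs(); T=R.from_rotvec(s["orientation"]); P=s["tcp_pos"]
print(np.round(T.as_matrix(),3))
print("start tx,ty,tz for 0.03 world along to goal:")
g=np.array([.52,-.235,.30]); D=(g-P)/16; print("D",D)
for i in range(10):
  print(i,np.round(T.inv().apply(D),4)); T=T*R.from_rotvec([0,0,-np.radians(6.8)])
E
```

```text
label yaw -0.11701759463144137 [ 0.52813512 -0.19048074]
0.05 edge yaw -0.10874126432195964 [ 0.53242583 -0.15307125]
0.05 edge yaw -0.1126604856532677 [ 0.52552011 -0.22955416]
0.07 edge yaw -0.1087412643219597 [ 0.52946095 -0.14962587]
0.07 edge yaw -0.1126604856532677 [ 0.5227025 -0.2244777]
[[ 0.959  0.284 -0.   ]
 [ 0.284 -0.959 -0.   ]
 [-0.     0.    -1.   ]]
start tx,ty,tz for 0.03 world along to goal:
D [ 0.02052486  0.02576543 -0.00654347]
0 [ 0.027  -0.0189  0.0065]
1 [ 0.029  -0.0156  0.0065]
2 [ 0.0307 -0.012   0.0065]
3 [ 0.0319 -0.0083  0.0065]
4 [ 0.0326 -0.0045  0.0065]
5 [ 0.0329 -0.0006  0.0065]
6 [0.0328 0.0033 0.0065]
7 [0.0321 0.0072 0.0065]
8 [0.0311 0.011  0.0065]
9 [0.0295 0.0146 0.0065]
```

Request:
{"fn": "arm_command", "kwargs": {"plan": [{"tx": 0.027,"ty": -0.019,"tz": 0.0065,"az": -6.7,"claw": 0.5},{"tx": 0.029,"ty": -0.0155,"tz": 0.0065,"az": -6.7,"claw": 0.5},{"tx": 0.0305,"ty": -0.012,"tz": 0.0065,"az": -6.7,"claw": 0.5},{"tx": 0.032,"ty": -0.0085,"tz": 0.0065,"az": -6.7,"claw": 0.5},{"tx": 0.0325,"ty": -0.0045,"tz": 0.0065,"az": -6.7,"claw": 0.5},{"tx": 0.033,"ty": -0.0005,"tz": 0.0065,"az": -6.7,"claw": 0.5},{"tx": 0.033,"ty": 0.0035,"tz": 0.0065,"az": -6.7,"claw": 0.5},{"tx": 0.032,"ty": 0.007,"tz": 0.0065,"az": -6.7,"claw": 0.5},{"tx": 0.031,"ty": 0.011,"tz": 0.0065,"az": -6.7,"claw": 0.5},{"tx": 0.0295,"ty": 0.0145,"tz": 0.0065,"az": -6.7,"claw": 0.5}]}}

```text
invalid input at $.plan[0]: expected keys claw, tx, ty, tz, ax, ay, az
```

```bash
cat > st.py <<'E'
from h import *
import sys
s=r.get_obs(); M=R.from_rotvec(s["orientation"]).as_matrix(); P=s["tcp_pos"]
print("t",s["clock"],"P",np.round(P,4),"x-angle",np.arctan2(M[1,0],M[0,0]),"zdir",np.round(M[:,2],3),"F",np.round(s["contact_force"],1),"w",s["grip_width"],"j",np.round(s["joints"],2))
mx=np.array([.9955,-.095]);my=np.array([.095,.9955]);rd=np.array([.557,-.064])
if len(sys.argv)>1:
  L=[]
  for k in range(int(sys.argv[1])):
    for c in("top","scene"):
      r.grab_frame(c); L+=[q[1] for q in find("carrier",c)[:1] if q[0]>.5]
  C=np.median(L,0); print("carrier",C,"spread",np.ptp(L,0),"in reader x,y",(C[:2]-rd)@mx,(C[:2]-rd)@my)
  d=C-P; print("carrier from tcp, tool axes",np.round(M.T@d,4))
E
python3 st.py 1
```

```text
t 2.0 P [ 0.1916 -0.6472  0.4047] x-angle 0.28780459143166076 zdir [-0. -0. -1.] F [ 0.3  0.1 -0.1] w 0.08507362718671416 j [ 1.17  0.48  0.02  1.56 -0.01  1.11 -0.08]
carrier [ 0.5275 -0.189   0.045 ] spread [0.001 0.    0.002] in reader x,y -0.017492249999999973 -0.12724
carrier from tcp, tool axes [ 0.4522 -0.3441  0.3597]
```

Request:
{"fn": "arm_command", "kwargs": {"plan": [{"tx": 0.027,"ty": -0.019,"tz": 0.0065,"ax": 0,"ay": 0,"az": -6.7,"claw": 0.5},{"tx": 0.029,"ty": -0.0155,"tz": 0.0065,"ax": 0,"ay": 0,"az": -6.7,"claw": 0.5},{"tx": 0.0305,"ty": -0.012,"tz": 0.0065,"ax": 0,"ay": 0,"az": -6.7,"claw": 0.5},{"tx": 0.032,"ty": -0.0085,"tz": 0.0065,"ax": 0,"ay": 0,"az": -6.7,"claw": 0.5},{"tx": 0.0325,"ty": -0.0045,"tz": 0.0065,"ax": 0,"ay": 0,"az": -6.7,"claw": 0.5},{"tx": 0.033,"ty": -0.0005,"tz": 0.0065,"ax": 0,"ay": 0,"az": -6.7,"claw": 0.5},{"tx": 0.033,"ty": 0.0035,"tz": 0.0065,"ax": 0,"ay": 0,"az": -6.7,"claw": 0.5},{"tx": 0.032,"ty": 0.007,"tz": 0.0065,"ax": 0,"ay": 0,"az": -6.7,"claw": 0.5},{"tx": 0.031,"ty": 0.011,"tz": 0.0065,"ax": 0,"ay": 0,"az": -6.7,"claw": 0.5},{"tx": 0.0295,"ty": 0.0145,"tz": 0.0065,"ax": 0,"ay": 0,"az": -6.7,"claw": 0.5}]}}

```text
clock: 3.03
tcp_pos: [0.3993, -0.3899, 0.3398]
orientation: [2.338, 2.098, -0.0]
contact_force: [-0.2, -0.4, -0.5]
grip_width: 0.0429
gripper_force: 0.0
```

```bash
python3 st.py 1
```

```text
t 3.0333 P [ 0.3993 -0.3899  0.3398] x-angle 1.462628022784032 zdir [ 0.    -0.001 -1.   ] F [-0.2 -0.4 -0.5] w 0.04288604025865319 j [ 0.92  0.38 -0.33  1.88  0.15  0.9   0.42]
carrier [ 0.5265 -0.19    0.046 ] spread [0.001 0.002 0.   ] in reader x,y -0.018392750000000083 -0.12833050000000001
carrier from tcp, tool axes [0.2126 0.1047 0.2937]
```

Request:
{"fn": "arm_command", "kwargs": {"plan": [{"tx": 0.019,"ty": 0.0105,"tz": 0.007,"ax": 0,"ay": 0,"az": 0,"claw": 0.5},{"tx": 0.019,"ty": 0.0105,"tz": 0.007,"ax": 0,"ay": 0,"az": 0,"claw": 0.5},{"tx": 0.019,"ty": 0.0105,"tz": 0.007,"ax": 0,"ay": 0,"az": 0,"claw": 0.5},{"tx": 0.019,"ty": 0.0105,"tz": 0.007,"ax": 0,"ay": 0,"az": 0,"claw": 0.5},{"tx": 0.019,"ty": 0.0105,"tz": 0.007,"ax": 0,"ay": 0,"az": 0,"claw": 0.5},{"tx": 0.019,"ty": 0.0105,"tz": 0.007,"ax": 0,"ay": 0,"az": 0,"claw": 0.5},{"tx": 0.019,"ty": 0.0105,"tz": 0.007,"ax": 0,"ay": 0,"az": 0,"claw": 0.5},{"tx": 0.019,"ty": 0.0105,"tz": 0.007,"ax": 0,"ay": 0,"az": 0,"claw": 0.5},{"tx": 0.019,"ty": 0.0105,"tz": 0.007,"ax": 0,"ay": 0,"az": 0,"claw": 0.5},{"tx": 0.019,"ty": 0.0105,"tz": 0.007,"ax": 0,"ay": 0,"az": 0,"claw": 0.5}]}}

```text
clock: 4.07
tcp_pos: [0.5246, -0.2154, 0.2696]
orientation: [2.347, 2.086, -0.001]
contact_force: [-0.1, -0.1, -0.3]
grip_width: 0.0423
gripper_force: 0.0
```

```bash
python3 st.py; python3 -c "
from h import *
im=shot('scene','s1'); cv2.imwrite('pics/s1c.png',cv2.resize(im[40:240,100:320,::-1],None,fx=3,fy=3,interpolation=cv2.INTER_CUBIC))"
```

```text
t 4.0667 P [ 0.5246 -0.2154  0.2696] x-angle 1.453146601672284 zdir [ 0.    -0.001 -1.   ] F [-0.1 -0.1 -0.3] w 0.042338337325757675 j [ 0.55  0.49 -0.35  1.91  0.23  0.78 -0.04]
```

View pics/s1c.png

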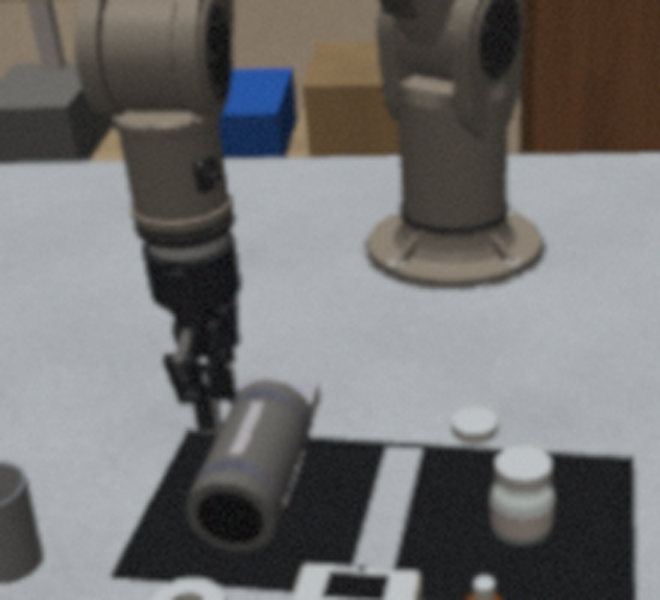

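Request:
{"fn": "arm_command", "kwargs": {"plan": [{"tx": 0,"ty": 0,"tz": 0.003,"ax": 0,"ay": 0,"az": 0,"claw": 0.5},{"tx": 0,"ty": 0,"tz": 0.003,"ax": 0,"ay": 0,"az": 0,"claw": 0.5},{"tx": 0,"ty": 0,"tz": 0.002,"ax": 0,"ay": 0,"az": 0,"claw": 0.5},{"tx": 0,"ty": 0,"tz": 0.001,"ax": 0,"ay": 0,"az": 0,"claw": 0.5},{"tx": 0,"ty": 0,"tz": 0.001,"ax": 0,"ay": 0,"az": 0,"claw": 0.5},{"tx": 0,"ty": 0,"tz": 0.001,"ax": 0,"ay": 0,"az": 0,"claw": 0.5},{"tx": 0,"ty": 0,"tz": 0.001,"ax": 0,"ay": 0,"az": 0,"claw": 0.5},{"tx": 0,"ty": 0,"tz": 0.001,"ax": 0,"ay": 0,"az": 0,"claw": 0.5},{"tx": 0,"ty": 0,"tz": 0,"ax": 0,"ay": 0,"az": 0,"claw": 0.5},{"tx": 0,"ty": 0,"tz": 0,"ax": 0,"ay": 0,"az": 0,"claw": 0.5}]}}

```text
clock: 4.95
tcp_pos: [0.5244, -0.2142, 0.2567]
orientation: [-2.344, -2.092, 0.0]
contact_force: [0.2, 0.5, 0.0]
grip_width: 0.0425
gripper_force: 0.0
```

Request:
{"fn": "arm_command", "kwargs": {"plan": [{"tx": 0,"ty": 0,"tz": 0.001,"ax": 0,"ay": 0,"az": 0,"claw": 0.5},{"tx": 0,"ty": 0,"tz": 0.001,"ax": 0,"ay": 0,"az": 0,"claw": 0.5},{"tx": 0,"ty": 0,"tz": 0.0005,"ax": 0,"ay": 0,"az": 0,"claw": 0.5},{"tx": 0,"ty": 0,"tz": 0.0005,"ax": 0,"ay": 0,"az": 0,"claw": 0.5},{"tx": 0,"ty": 0,"tz": 0.0005,"ax": 0,"ay": 0,"az": 0,"claw": 0.5},{"tx": 0,"ty": 0,"tz": 0.0005,"ax": 0,"ay": 0,"az": 0,"claw": 0.5},{"tx": 0,"ty": 0,"tz": 0.0005,"ax": 0,"ay": 0,"az": 0,"claw": 0.5},{"tx": 0,"ty": 0,"tz": 0.0005,"ax": 0,"ay": 0,"az": 0,"claw": 0.5},{"tx": 0,"ty": 0,"tz": 0.0,"ax": 0,"ay": 0,"az": 0,"claw": 0.5},{"tx": 0,"ty": 0,"tz": 0,"ax": 0,"ay": 0,"az": 0,"claw": 0.5}]}}

```text
clock: 5.78
tcp_pos: [0.5244, -0.2154, 0.253]
orientation: [2.344, 2.089, -0.002]
contact_force: [-4.7, -2.6, 12.3]
grip_width: 0.0428
gripper_force: 6.1
```

Request:
{"fn": "arm_command", "kwargs": {"plan": [{"tx": 0.004,"ty": 0,"tz": -0.0003,"ax": 0,"ay": 0,"az": 0,"claw": 0.5},{"tx": 0.006,"ty": 0,"tz": -0.0007,"ax": 0,"ay": 0,"az": 0,"claw": 0.5},{"tx": 0.007,"ty": 0,"tz": -0.0006,"ax": 0,"ay": 0,"az": 0,"claw": 0.5},{"tx": 0.007,"ty": 0,"tz": -0.0004,"ax": 0,"ay": 0,"az": 0,"claw": 0.5},{"tx": 0.007,"ty": 0,"tz": 0,"ax": 0,"ay": 0,"az": 0,"claw": 0.5},{"tx": 0.007,"ty": 0,"tz": 0,"ax": 0,"ay": 0,"az": 0,"claw": 0.5},{"tx": 0.007,"ty": 0,"tz": 0,"ax": 0,"ay": 0,"az": 0,"claw": 0.5},{"tx": 0.007,"ty": 0,"tz": 0,"ax": 0,"ay": 0,"az": 0,"claw": 0.5},{"tx": 0.005,"ty": 0,"tz": 0,"ax": 0,"ay": 0,"az": 0,"claw": 0.5},{"tx": 0.003,"ty": 0,"tz": 0,"ax": 0,"ay": 0,"az": 0,"claw": 0.5}]}}

```text
clock: 6.62
tcp_pos: [0.5315, -0.1541, 0.2572]
orientation: [2.343, 2.09, -0.001]
contact_force: [-11.2, 2.0, 34.4]
grip_width: 0.0429
gripper_force: 16.8
```

```bash
python3 st.py 1
```

```text
t 6.6167 P [ 0.5315 -0.1541  0.2572] x-angle 1.4569897227596926 zdir [ 0.001 -0.002 -1.   ] F [-11.2   2.   34.4] w 0.04287349261908942 j [ 0.45  0.49 -0.36  1.95  0.25  0.74 -0.17]
carrier [ 0.5315 -0.16    0.0455] spread [0.003 0.002 0.001] in reader x,y -0.016265249999999967 -0.09799050000000001
carrier from tcp, tool axes [-0.0055  0.0005  0.2117]
```

Request:
{"fn": "arm_command", "kwargs": {"plan": [{"tx": 0.003,"ty": 0,"tz": -0.0005,"ax": 0,"ay": 0,"az": 0,"claw": 0.5},{"tx": 0.005,"ty": 0,"tz": -0.0005,"ax": 0,"ay": 0,"az": 0,"claw": 0.5},{"tx": 0.006,"ty": 0,"tz": 0,"ax": 0,"ay": 0,"az": 0,"claw": 0.5},{"tx": 0.006,"ty": 0,"tz": 0,"ax": 0,"ay": 0,"az": 0,"claw": 0.5},{"tx": 0.006,"ty": 0,"tz": 0.0005,"ax": 0,"ay": 0,"az": 0,"claw": 0.5},{"tx": 0.006,"ty": 0,"tz": 0.0005,"ax": 0,"ay": 0,"az": 0,"claw": 0.5},{"tx": 0.005,"ty": 0,"tz": 0.0005,"ax": 0,"ay": 0,"az": 0,"claw": 0.5},{"tx": 0.003,"ty": 0,"tz": 0.0005,"ax": 0,"ay": 0,"az": 0,"claw": 0.5},{"tx": 0.001,"ty": 0,"tz": 0.0003,"ax": 0,"ay": 0,"az": 0,"claw": 0.5},{"tx": 0,"ty": 0,"tz": 0,"ax": 0,"ay": 0,"az": 0,"claw": 0.5}]}}

```text
clock: 7.65
tcp_pos: [0.5362, -0.1126, 0.2534]
orientation: [2.343, 2.093, 0.002]
contact_force: [-2.5, 2.8, 10.1]
grip_width: 0.0429
gripper_force: 4.9
```

```bash
python3 st.py 1
```

```text
t 7.65 P [ 0.5362 -0.1126  0.2534] x-angle 1.4584053716192702 zdir [ 0.001  0.001 -1.   ] F [-2.5  2.8 10.1] w 0.04290037455612517 j [ 0.38  0.49 -0.36  1.97  0.25  0.73 -0.24]
carrier [ 0.534  -0.136   0.0445] spread [0.002 0.    0.001] in reader x,y -0.01605650000000002 -0.07386100000000001
carrier from tcp, tool axes [-2.370e-02  2.000e-04  2.088e-01]
```

Request:
{"fn": "arm_command", "kwargs": {"plan": [{"tx": 0,"ty": 0,"tz": -0.002,"ax": 0,"ay": 0,"az": 0,"claw": 0.5},{"tx": 0,"ty": 0,"tz": -0.008,"ax": 0,"ay": 0,"az": 0,"claw": 0.5},{"tx": 0,"ty": 0,"tz": -0.006,"ax": 0,"ay": 0,"az": 0,"claw": 0.5},{"tx": -0.008,"ty": 0,"tz": 0,"ax": 0,"ay": 0,"az": 0,"claw": 0.5},{"tx": -0.01,"ty": 0,"tz": 0,"ax": 0,"ay": 0,"az": 0,"claw": 0.5},{"tx": -0.01,"ty": 0,"tz": 0,"ax": 0,"ay": 0,"az": 0,"claw": 0.5},{"tx": -0.01,"ty": 0,"tz": 0,"ax": 0,"ay": 0,"az": 0,"claw": 0.5},{"tx": -0.009,"ty": 0,"tz": 0,"ax": 0,"ay": 0,"az": 0,"claw": 0.5},{"tx": -0.004,"ty": 0,"tz": 0,"ax": 0,"ay": 0,"az": 0,"claw": 0.5},{"tx": 0,"ty": 0,"tz": 0,"ax": 0,"ay": 0,"az": 0,"claw": 0.5}]}}

```text
clock: 8.68
tcp_pos: [0.5297, -0.1664, 0.2681]
orientation: [-2.347, -2.089, 0.001]
contact_force: [-0.2, 1.0, -1.4]
grip_width: 0.0426
gripper_force: 0.0
```

```bash
python3 st.py 2
```

```text
t 8.6833 P [ 0.5297 -0.1664  0.2681] x-angle 1.454503604798117 zdir [-0.001 -0.    -1.   ] F [-0.2  1.  -1.4] w 0.04255703721365004 j [ 0.47  0.48 -0.36  1.94  0.24  0.76 -0.13]
carrier [ 0.533  -0.1375  0.0465] spread [0.002 0.003 0.003] in reader x,y -0.01690950000000002 -0.07544925000000001
carrier from tcp, tool axes [0.0292 0.     0.2216]
```

Request:
{"fn": "arm_command", "kwargs": {"plan": [{"tx": 0.003,"ty": 0,"tz": 0.003,"ax": 0,"ay": 0,"az": 0,"claw": 0.5},{"tx": 0,"ty": 0,"tz": 0.003,"ax": 0,"ay": 0,"az": 0,"claw": 0.5},{"tx": 0,"ty": 0,"tz": 0.003,"ax": 0,"ay": 0,"az": 0,"claw": 0.5},{"tx": 0,"ty": 0,"tz": 0.002,"ax": 0,"ay": 0,"az": 0,"claw": 0.5},{"tx": 0,"ty": 0,"tz": 0.002,"ax": 0,"ay": 0,"az": 0,"claw": 0.5},{"tx": 0,"ty": 0,"tz": 0.001,"ax": 0,"ay": 0,"az": 0,"claw": 0.5},{"tx": 0,"ty": 0,"tz": 0.001,"ax": 0,"ay": 0,"az": 0,"claw": 0.5},{"tx": 0,"ty": 0,"tz": 0.001,"ax": 0,"ay": 0,"az": 0,"claw": 0.5},{"tx": 0,"ty": 0,"tz": 0.0004,"ax": 0,"ay": 0,"az": 0,"claw": 0.5},{"tx": 0,"ty": 0,"tz": 0,"ax": 0,"ay": 0,"az": 0,"claw": 0.5}]}}

```text
clock: 9.92
tcp_pos: [0.5303, -0.1627, 0.2532]
orientation: [2.344, 2.089, -0.002]
contact_force: [-4.6, -2.2, 11.8]
grip_width: 0.043
gripper_force: 6.0
```

Request:
{"fn": "arm_command", "kwargs": {"plan": [{"tx": 0.004,"ty": 0,"tz": -0.0003,"ax": 0,"ay": 0,"az": 0,"claw": 0.5},{"tx": 0.006,"ty": 0,"tz": -0.0007,"ax": 0,"ay": 0,"az": 0,"claw": 0.5},{"tx": 0.007,"ty": 0,"tz": -0.0008,"ax": 0,"ay": 0,"az": 0,"claw": 0.5},{"tx": 0.007,"ty": 0,"tz": -0.0007,"ax": 0,"ay": 0,"az": 0,"claw": 0.5},{"tx": 0.007,"ty": 0,"tz": -0.0005,"ax": 0,"ay": 0,"az": 0,"claw": 0.5},{"tx": 0.007,"ty": 0,"tz": 0,"ax": 0,"ay": 0,"az": 0,"claw": 0.5},{"tx": 0.007,"ty": 0,"tz": 0,"ax": 0,"ay": 0,"az": 0,"claw": 0.5},{"tx": 0.007,"ty": 0,"tz": 0,"ax": 0,"ay": 0,"az": 0,"claw": 0.5},{"tx": 0.005,"ty": 0,"tz": 0,"ax": 0,"ay": 0,"az": 0,"claw": 0.5},{"tx": 0.003,"ty": 0,"tz": 0,"ax": 0,"ay": 0,"az": 0,"claw": 0.5}]}}

```text
clock: 10.75
tcp_pos: [0.5374, -0.1012, 0.2573]
orientation: [2.343, 2.091, -0.001]
contact_force: [-8.4, 0.6, 23.0]
grip_width: 0.0428
gripper_force: 11.3
```

```bash
python3 st.py 1
```

```text
t 10.75 P [ 0.5374 -0.1012  0.2573] x-angle 1.4572951696827314 zdir [ 0.    -0.001 -1.   ] F [-8.4  0.6 23. ] w 0.042761231691332675 j [ 0.36  0.48 -0.36  1.97  0.25  0.73 -0.26]
carrier [ 0.538 -0.107  0.046] spread [0.    0.004 0.   ] in reader x,y -0.014829500000000018 -0.0446115
carrier from tcp, tool axes [-0.0056  0.0012  0.2113]
```

Request:
{"fn": "arm_command", "kwargs": {"plan": [{"tx": 0.003,"ty": 0,"tz": 0,"ax": 0,"ay": 0,"az": 0,"claw": 0.5},{"tx": 0.005,"ty": 0,"tz": 0,"ax": 0,"ay": 0,"az": 0,"claw": 0.5},{"tx": 0.006,"ty": 0,"tz": 0,"ax": 0,"ay": 0,"az": 0,"claw": 0.5},{"tx": 0.006,"ty": 0,"tz": 0,"ax": 0,"ay": 0,"az": 0,"claw": 0.5},{"tx": 0.006,"ty": 0,"tz": 0.0005,"ax": 0,"ay": 0,"az": 0,"claw": 0.5},{"tx": 0.006,"ty": 0,"tz": 0.0005,"ax": 0,"ay": 0,"az": 0,"claw": 0.5},{"tx": 0.005,"ty": 0,"tz": 0.0006,"ax": 0,"ay": 0,"az": 0,"claw": 0.5},{"tx": 0.003,"ty": 0,"tz": 0.0006,"ax": 0,"ay": 0,"az": 0,"claw": 0.5},{"tx": 0.001,"ty": 0,"tz": 0.0003,"ax": 0,"ay": 0,"az": 0,"claw": 0.5},{"tx": 0,"ty": 0,"tz": 0,"ax": 0,"ay": 0,"az": 0,"claw": 0.5}]}}

```text
clock: 11.78
tcp_pos: [0.5421, -0.06, 0.2533]
orientation: [-2.343, -2.093, -0.002]
contact_force: [-2.7, 2.6, 8.7]
grip_width: 0.0426
gripper_force: 4.1
```

Request:
{"fn": "arm_command", "kwargs": {"plan": [{"tx": 0,"ty": 0,"tz": -0.002,"ax": 0,"ay": 0,"az": 0,"claw": 0.5},{"tx": 0,"ty": 0,"tz": -0.008,"ax": 0,"ay": 0,"az": 0,"claw": 0.5},{"tx": 0,"ty": 0,"tz": -0.006,"ax": 0,"ay": 0,"az": 0,"claw": 0.5},{"tx": -0.008,"ty": 0,"tz": 0,"ax": 0,"ay": 0,"az": 0,"claw": 0.5},{"tx": -0.01,"ty": 0,"tz": 0,"ax": 0,"ay": 0,"az": 0,"claw": 0.5},{"tx": -0.01,"ty": 0,"tz": 0,"ax": 0,"ay": 0,"az": 0,"claw": 0.5},{"tx": -0.01,"ty": 0,"tz": 0,"ax": 0,"ay": 0,"az": 0,"claw": 0.5},{"tx": -0.007,"ty": 0,"tz": 0,"ax": 0,"ay": 0,"az": 0,"claw": 0.5},{"tx": -0.003,"ty": 0,"tz": 0,"ax": 0,"ay": 0,"az": 0,"claw": 0.5},{"tx": 0,"ty": 0,"tz": 0,"ax": 0,"ay": 0,"az": 0,"claw": 0.5}]}}

```text
clock: 12.62
tcp_pos: [0.5362, -0.1103, 0.2683]
orientation: [-2.346, -2.089, 0.001]
contact_force: [-0.6, 0.3, 0.2]
grip_width: 0.0427
gripper_force: 0.0
```

```bash
python3 st.py 2
```

```text
t 12.6167 P [ 0.5362 -0.1103  0.2683] x-angle 1.4551044301078722 zdir [-0. -0. -1.] F [-0.6  0.3  0.2] w 0.042684536120678636 j [ 0.38  0.47 -0.37  1.96  0.24  0.76 -0.24]
carrier [ 0.5415 -0.0845  0.045 ] spread [0.004 0.003 0.002] in reader x,y -0.01348274999999996 -0.02188025
carrier from tcp, tool axes [0.0263 0.0024 0.2232]
```

Request:
{"fn": "arm_command", "kwargs": {"plan": [{"tx": 0.008,"ty": 0,"tz": 0,"ax": 0,"ay": 0,"az": 0,"claw": 0.5},{"tx": 0.007,"ty": 0,"tz": 0.003,"ax": 0,"ay": 0,"az": 0,"claw": 0.5},{"tx": 0,"ty": 0,"tz": 0.003,"ax": 0,"ay": 0,"az": 0,"claw": 0.5},{"tx": 0,"ty": 0,"tz": 0.002,"ax": 0,"ay": 0,"az": 0,"claw": 0.5},{"tx": 0,"ty": 0,"tz": 0.002,"ax": 0,"ay": 0,"az": 0,"claw": 0.5},{"tx": 0,"ty": 0,"tz": 0.001,"ax": 0,"ay": 0,"az": 0,"claw": 0.5},{"tx": 0,"ty": 0,"tz": 0.001,"ax": 0,"ay": 0,"az": 0,"claw": 0.5},{"tx": 0,"ty": 0,"tz": 0.001,"ax": 0,"ay": 0,"az": 0,"claw": 0.5},{"tx": 0,"ty": 0,"tz": 0.0005,"ax": 0,"ay": 0,"az": 0,"claw": 0.5},{"tx": 0,"ty": 0,"tz": 0,"ax": 0,"ay": 0,"az": 0,"claw": 0.5}]}}

```text
clock: 13.85
tcp_pos: [0.5381, -0.0943, 0.2571]
orientation: [2.344, 2.09, -0.002]
contact_force: [-7.9, 0.3, 23.8]
grip_width: 0.0427
gripper_force: 11.6
```

Request:
{"fn": "arm_command", "kwargs": {"plan": [{"tx": 0.002,"ty": 0,"tz": 0,"ax": 0,"ay": 0,"az": 0,"claw": 0.5},{"tx": 0.004,"ty": 0,"tz": 0,"ax": 0,"ay": 0,"az": 0,"claw": 0.5},{"tx": 0.006,"ty": 0,"tz": 0,"ax": 0,"ay": 0,"az": 0,"claw": 0.5},{"tx": 0.007,"ty": 0,"tz": 0,"ax": 0,"ay": 0,"az": 0,"claw": 0.5},{"tx": 0.007,"ty": 0,"tz": 0,"ax": 0,"ay": 0,"az": 0,"claw": 0.5},{"tx": 0.007,"ty": 0,"tz": 0,"ax": 0,"ay": 0,"az": 0,"claw": 0.5},{"tx": 0.006,"ty": 0,"tz": 0,"ax": 0,"ay": 0,"az": 0,"claw": 0.5},{"tx": 0.004,"ty": 0,"tz": 0,"ax": 0,"ay": 0,"az": 0,"claw": 0.5},{"tx": 0.001,"ty": 0,"tz": 0,"ax": 0,"ay": 0,"az": 0,"claw": 0.5},{"tx": 0,"ty": 0,"tz": 0,"ax": 0,"ay": 0,"az": 0,"claw": 0.5}]}}

```text
clock: 14.68
tcp_pos: [0.5432, -0.0493, 0.2566]
orientation: [2.343, 2.093, 0.001]
contact_force: [-5.6, 1.8, 16.8]
grip_width: 0.043
gripper_force: 8.8
```

```bash
python3 st.py 2
```

```text
t 14.6833 P [ 0.5432 -0.0493  0.2566] x-angle 1.4578832158200763 zdir [ 0.  0. -1.] F [-5.6  1.8 16.8] w 0.04297574853124275 j [ 0.27  0.48 -0.37  1.97  0.25  0.73 -0.36]
carrier [ 0.541  -0.0615  0.0455] spread [0.001 0.003 0.004] in reader x,y -0.016165500000000017 0.000968750000000001
carrier from tcp, tool axes [-0.0125 -0.0009  0.2111]
```

Centred. Lift straight off, then well clear.

Request:
{"fn": "arm_command", "kwargs": {"plan": [{"tx": 0,"ty": 0,"tz": -0.002,"ax": 0,"ay": 0,"az": 0,"claw": 0.5},{"tx": 0,"ty": 0,"tz": -0.008,"ax": 0,"ay": 0,"az": 0,"claw": 0.5},{"tx": 0,"ty": 0,"tz": -0.015,"ax": 0,"ay": 0,"az": 0,"claw": 0.5},{"tx": -0.01,"ty": 0,"tz": -0.02,"ax": 0,"ay": 0,"az": 0,"claw": 0.5},{"tx": -0.03,"ty": 0,"tz": -0.02,"ax": 0,"ay": 0,"az": 0,"claw": 0.5},{"tx": -0.03,"ty": 0,"tz": -0.02,"ax": 0,"ay": 0,"az": 0,"claw": 0.5},{"tx": -0.03,"ty": 0,"tz": -0.01,"ax": 0,"ay": 0,"az": 0,"claw": 0.5},{"tx": -0.03,"ty": 0,"tz": 0,"ax": 0,"ay": 0,"az": 0,"claw": 0.5},{"tx": -0.02,"ty": 0,"tz": 0,"ax": 0,"ay": 0,"az": 0,"claw": 0.5},{"tx": 0,"ty": 0,"tz": 0,"ax": 0,"ay": 0,"az": 0,"claw": 0.5}]}}

```text
clock: 15.92
tcp_pos: [0.5247, -0.2053, 0.3504]
orientation: [2.351, 2.081, -0.003]
contact_force: [-0.1, -1.3, -0.0]
grip_width: 0.0428
gripper_force: 0.0
```

```bash
python3 st.py 3; python3 -c "
from h import *
im=shot('top','t2'); cv2.imwrite('pics/t2c.png',cv2.resize(im[135:255,190:370,::-1],None,fx=4.4,fy=4.4,interpolation=cv2.INTER_CUBIC))
print(find('reader','top'),find('mat','top'))"
```

```text
t 15.9167 P [ 0.5247 -0.2053  0.3504] x-angle 1.4488751390395336 zdir [-0.    -0.003 -1.   ] F [-0.1 -1.3 -0. ] w 0.042818391237058696 j [ 0.54  0.38 -0.35  1.86  0.16  0.93 -0.01]
carrier [ 0.542  -0.0645  0.0455] spread [0.004 0.006 0.003] in reader x,y -0.014885000000000013 -0.0019227500000000017
carrier from tcp, tool axes [ 1.428e-01 -1.000e-04  3.045e-01]
[(0.36, array([ 0.371, -0.196,  0.004]))] []
```

View pics/t2c.png

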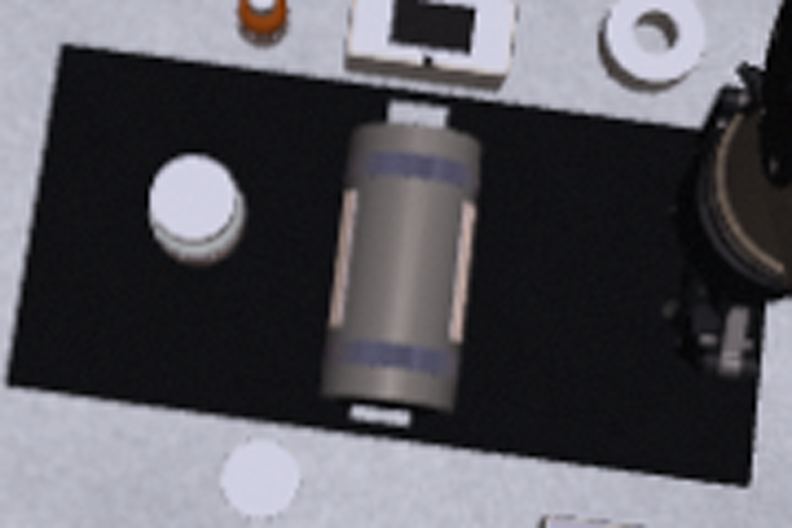

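The picture shows the carrier lying along the strip, with the strip's ends showing centrally at about (418,112) and (380,415). The jar, cap, vial and spool stand where they were, and the arm is clear.

```bash
python3 -c "
from bench import r
print(r.hand_in())"
```

```text
the job is handed in; nothing more can be done
None
```

I rolled the carrier about 126 mm (roughly 3.1 rad) with the fingertips on its top and handed it in; the hand-in gave no verdict, but my last look had it at rest along the strip, about 2 mm off the strip's centre line and 15 mm off its middle, with the arm clear.

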